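# Rub down the fence runner and set its clamp nut to a running fit

## Robot

A 6-joint arm with a two-finger parallel gripper is mounted at the origin on the work surface. World frame = base frame: x ahead of the robot, y to its left, z up, the work surface at z = 0. Lengths are in m, angles in rad, forces in N, time in s.
With the tool pointing down it reaches from about 0.4 to 0.825 m from the base axis. Payload 7 kg.
Tool frame: the origin (TCP) lies between the finger pads; the fingertips stand 8 mm ahead of it and the grasp point (between the pads) lies 11 mm behind it (arm.finger_overhang is the distance from the TCP to the fingertips, in m); z points along the fingers, y is the line along which they close (so a half turn about z gives the same grasp; the last joint's range is limited). The gripper opens to 88 mm and grips with 3 to 60 N. Pads are 19 mm wide; open, the fingers measure 130 mm over their backs; the gripper's body (78 mm by 193 mm) begins 47 mm behind the grasp point.
Start: joints at [-0.936, 0.359, 0.012, 0, -1.224, -0.288], TCP at [0.229, -0.635, 0.235] pointing down, gripper open.
Joint ranges: [-3.07, 3.07], [-1.43, 2.12], [-1.02, 1.25], [-3.03, 1.67], [-3.05, -0], [-3.03, 3.03]. Speed limits (rad/s): [2.39, 2.39, 3.01, 3.14, 3.14, 3.14].

## Interface

Orientations are given as [roll, pitch, yaw] about the fixed x, y, z axes, in that order (R = Rz(yaw) Ry(pitch) Rx(roll)).
In Python, from station import arm gives the robot as it stands.
- The arm moves only by the tool move_arm, never from a script. Its argument "rows" is text: rows parted by semicolons, each of 7 numbers parted by spaces: the turn, a rotation vector about the tool's x, y, z in degrees, then the shift along the tool's x, y, z in m, then the finger opening in m, from 0 to 0.0876. A call has 1 to 8 rows; each row shifts and turns the commanded pose from where the row before left it, along the tool's axes as they then stand; what a row does not reach is not made up. A row lasts 1/8 s, in which the tool goes at most 62.5 mm and 10.7 degrees, less where a joint would pass 70% of its speed; a pose out of reach is approached as far as the arm can. A call is refused whole if a number of a shift passes 0.0625 or a number of a turn 10.7, either way. A call with a gripper value outside its range is refused whole. The fingers move at their own pace and stop on an object; "squeeze" is the grip in N (left out, the last holds). Time passes only in rows, so rows that do not move let the fingers close. It gives the time, the measured TCP pose, the force, the opening and the grip force at its end, in the units of the state.
- arm.get_state(): the state, without advancing time (a new reading comes with each control period).
- arm.grab_frame(name): name is "scene" or "top" or "wrist"; returns (picture, depth): 400x640x3 uint8, blue, green, red; 400x640 float32, m along the optical axis (not along the pixel's ray), 0 where there is no reading.
- arm.camera_model(name): a dict with "mtx" (3x3 intrinsics, pixels), "camera_from_world" (4x4, takes a point from world to camera coordinates); the wrist camera has in their place "mount" (4x4, takes a point from camera to tool coordinates, whose origin is the TCP and whose axes are the flange's). Camera axes: x right, y down, z forward; pixel columns grow to the right and rows downward; lengths in m; the calibration is good to about 2 mm. A picture is of the moment at which its call begins: read the wrist's pose just before it. camera_model takes no time and is no camera call.
- arm.job_done(): hands the job in; it is judged then, once.
The state is a dict: "t": time; "q": joint angles; "qd": joint speeds; "joint_efforts": joint torques, N m; "eef_pos": TCP position; "ee_rot": TCP orientation; "force": force on the tool from outside, world axes, zero at the start; "moment": the same for the moment, N m; "width": finger opening in m; "gripper_force": force on a finger pad.
Only numpy, scipy, OpenCV 4.12 (cv2) and the standard library are available. Lean on these libraries where they do the work, as an engineer would, in place of code of your own. Each camera call takes 0.05 s, during which the arm holds its last target. There are 200 camera calls.

## Task

Take the sanding block and, keeping it lying lengthwise on the wooden runner of the jig, rub it along the runner with light, steady pressure from the free end right up to the saddle, then set it back down on the open bench on its sole. Next screw the knurled brass nut on the saddle clockwise until it bottoms out, back it off a quarter turn so that the fence can just slide, and finish holding the nut there in the gripper without letting go. Leave the other things on the bench alone.

Things in the scene. Friction and masses are not known exactly. Their poses are not given: they have to be found in the camera images.
- block_center (a point): Centre of the wooden grip of the loose sanding block: grip 44 x 90 x 40 mm (x, y, z) on a grey foam sole, 58 mm tall in all, about 0.15 kg (varies). The point is 38 mm above the underside of the unsqueezed sole; y is along the length, z up. Grip it across its 44 mm width. It stands on the bench on its sole, in one of three places.
- block: The same block; origin at the centre of the underside of the unsqueezed sole. The sole is springy: it starts to give at about 2.5 N, yields 8 mm at most (about 8 N) and is hard from there on.
- runner (a point): Centre of the top face of the pale wooden runner of the fixed jig: 36 mm wide (x), 280 mm long (y, from -140 mm, the free end, to +140 mm, where the dark saddle's face rises 33 mm above it); its top is 44 mm above the bench. z is up. The block lies wholly on it with its centre anywhere from y = -95 to +95 mm.
- jig: The whole jig, origin under its centre, axes as the runner's: grey-painted base 160 x 420 x 18 mm, the runner centred at y = -50 mm, and at y = +130 mm the saddle, 100 x 80 mm, top 77 mm above the bench, with a brass collar (24 mm across, 10 mm high), a 12 mm steel stud that ends 137 mm above the bench, and the nut.
- nut_center (a point): Centre of the round knurled brass nut, 44 mm across, 30 mm tall, axis vertical, already started on the stud; red mark on its top along its own x. Bottomed out, its centre is 102 mm above the bench and its underside 10 mm above the saddle. Grip it from above at any yaw; it rises 0.64 mm per rad (4 mm a turn) as it is unscrewed.
- nut: The same nut; origin at the centre of its underside.
- nut_turn (a joint): Angle of the nut on its thread in rad: 0 is bottomed out (a hard stop), growing as it is unscrewed, anticlockwise seen from above. It starts 1.9 to 3.2 rad up. It turns with a slight drag of about 0.06 N m and stays where it is left.
- wax_tin: Bystander: green tin, 64 mm across, 45 mm tall; origin under its centre.
- offcut: Bystander: plain pale wood offcut 50 x 80 x 28 mm; origin under its centre.
- mallet: Bystander: carver's wooden mallet lying down, head 110 mm long and 72 mm thick along +x from its origin, handle 160 mm along -x; origin at bench height.
- chisel: Bystander: chisel lying along its x axis, from -110 mm (handle) to +128 mm (blade), 22 mm thick.
- glue: Bystander: white glue bottle, 54 mm across, 150 mm tall; origin under its centre.
- try_square: Bystander: try square lying flat, stock 22 x 100 x 18 mm at its origin, blade 175 mm along +x.
- brush: Bystander: hand brush lying along its x axis.
There are look-alikes about, which are no part of the job. Of the things like the block, leave any that is purple; of the rest the larger one is meant.

How it is judged:
On the way, in this order (a step that is already met when the one before it is completed fails the run):
1. the held sanding block is pressed on the runner at its free end (contact force between block and jig above 1.5 N and contact force between the fingers and block above 1 N and angle between block_center's own z axis and vertical below 0.2 rad and x of block_center in the frame of runner between -0.015 and 0.015 m and z of block_center in the frame of runner below 0.04 m and angle between the y axis of block_center and the y axis of runner, either way round below 0.25 rad and y of block_center in the frame of runner below -0.07 m), for 0.1 s.
2. the block rubs on along the runner towards the saddle, still pressed down (contact force between block and jig above 1.5 N and contact force between the fingers and block above 1 N and angle between block_center's own z axis and vertical below 0.2 rad and x of block_center in the frame of runner between -0.015 and 0.015 m and z of block_center in the frame of runner below 0.04 m and angle between the y axis of block_center and the y axis of runner, either way round below 0.25 rad and y of block_center in the frame of runner between -0.05 and -0.03 m), for 0.04 s.
3. the block rubs on along the runner towards the saddle, still pressed down (contact force between block and jig above 1.5 N and contact force between the fingers and block above 1 N and angle between block_center's own z axis and vertical below 0.2 rad and x of block_center in the frame of runner between -0.015 and 0.015 m and z of block_center in the frame of runner below 0.04 m and angle between the y axis of block_center and the y axis of runner, either way round below 0.25 rad and y of block_center in the frame of runner between -0.01 and 0.01 m), for 0.04 s.
4. the block rubs on along the runner towards the saddle, still pressed down (contact force between block and jig above 1.5 N and contact force between the fingers and block above 1 N and angle between block_center's own z axis and vertical below 0.2 rad and x of block_center in the frame of runner between -0.015 and 0.015 m and z of block_center in the frame of runner below 0.04 m and angle between the y axis of block_center and the y axis of runner, either way round below 0.25 rad and y of block_center in the frame of runner between 0.03 and 0.05 m), for 0.04 s.
5. the block, still pressed, has come to the saddle end of the runner (contact force between block and jig above 1.5 N and contact force between the fingers and block above 1 N and angle between block_center's own z axis and vertical below 0.2 rad and x of block_center in the frame of runner between -0.015 and 0.015 m and z of block_center in the frame of runner below 0.04 m and angle between the y axis of block_center and the y axis of runner, either way round below 0.25 rad and y of block_center in the frame of runner above 0.065 m), for 0.04 s.
6. the block is set down on the bench on its sole and let go (height (world z) of block_center between 0.03 and 0.045 m and angle between block_center's own z axis and vertical below 0.1 rad and contact force between the fingers and block below 0.1 N and linear speed of block below 0.02 m/s and contact force between block and jig below 0.05 N), for 0.2 s.
7. the gripped nut is screwed down until it bottoms out (value of joint nut_turn below 0.08 rad and contact force between the fingers and nut above 1 N), for 0.2 s.
8. the nut is backed off a quarter turn (value of joint nut_turn between 1.2708 and 1.8708 rad and contact force between the fingers and nut above 1 N), for 0.3 s.
At the end, for the whole second after the job is handed in: The nut stands a quarter turn (within 0.3 rad, about 17 degrees) above the bottom of its thread, still and gripped by the fingers with more than 3 N; the sanding block rests level on its sole on the bench, off the jig and let go; no bystander was moved by more than 40 mm (all of step 6 and value of joint nut_turn between 1.2708 and 1.8708 rad and contact force between the fingers and nut above 3 N and velocity of joint nut_turn between -0.1 and 0.1 rad/s); the arm keeps its last pose, push and grip.
It fails at once if the block is pressed on the runner with more than 25 N (contact force between block and jig above 25 N).
It fails at once if a bystander is moved by more than 40 mm (distance of any of wax_tin, offcut, mallet, chisel, glue, try_square, brush from where it was at the start of the episode above 0.04 m).
It also fails if it takes over 61 s, if anything falls off the work surface, if the arm or the gripper's body presses on something with over 40 N, if the wrist force passes 120 N, or if a joint passes its speed limit or range.

## Working session

There is one attempt and no reset: what is moved stays moved. The work goes in short steps, Python scripts to look and compute and a tool call to move; the robot and the scene stay as the last step left them, time stands still between calls to the robot, and variables do not carry over. Pictures are saved under pics/ and viewed, at most 10 in all, crops included, and the job is handed in when it is done.

Besides the shell and the picture viewer there is one more tool, called after "Request:" as name(argument=value, ...), one argument or row to a line, values as JSON. move_arm: Moves the arm, as the interface text tells. Its arguments: {"type":"object","properties":{"rows":{"type":"string"},"squeeze":{"type":"number"}},"required":["rows"]}

```bash
mkdir -p pics; cat > h.py <<'E'
import numpy as np, cv2
from station import arm
def grab(n):
    s=arm.get_state(); im,d=arm.grab_frame(n); np.savez('/tmp/'+n+'.npz',im=im,d=d,p=s['eef_pos'],r=s['ee_rot']); return im,d
def world(n,u,v):
    z=np.load('/tmp/'+n+'.npz'); d=z['d']; c=arm.camera_model(n); K=np.array(c['mtx'])
    w=d[int(v)-1:int(v)+2,int(u)-1:int(u)+2]; w=w[w>0]; D=np.median(w) if len(w) else 0
    p=np.append(D*np.linalg.inv(K)@[u,v,1],1)
    return (np.linalg.inv(np.array(c['camera_from_world']))@p)[:3].round(4)
E
python3 - <<'E'
from h import *
s=arm.get_state(); print(s)
for n in('top','scene'):
    im,d=grab(n); cv2.imwrite(f'pics/{n}0.png',cv2.resize(im,(800,500)))
    print(arm.camera_model(n))
E
```

```text
{'t': 0.0, 'q': array([-9.35897538e-01,  3.59366268e-01,  1.10597927e-02, -3.42409356e-04,
       -1.22413405e+00, -2.88134827e-01]), 'qd': array([ 0.00183004,  0.00023126, -0.0002465 ,  0.00151128,  0.00051463,
        0.00119336]), 'joint_efforts': array([ 8.41993005e-04, -5.82717955e+01,  2.93066114e+01,  6.99734107e+00,
        6.89045613e-03, -2.41413736e-04]), 'eef_pos': array([ 0.22922824, -0.63436565,  0.23363783]), 'ee_rot': array([ 3.13992476e+00, -1.58647722e-04, -2.79494516e+00]), 'force': array([-1.11875779, -0.54042666, -0.15937539]), 'moment': array([ 0.0168439 , -0.00390708,  0.05559419]), 'gripper_force': 0.0, 'width': 0.08731677159783821}
{'mtx': array([[422.56518193,   0.        , 321.40912745],
       [  0.        , 422.56518193, 199.21488045],
       [  0.        ,   0.        ,   1.        ]]), 'camera_from_world': array([[-2.58084470e-02, -9.99653472e-01, -5.18256618e-03,
         8.32141979e-04],
       [-9.98620679e-01,  2.60182145e-02, -4.56047278e-02,
         5.26533948e-01],
       [ 4.57237657e-02,  3.99843055e-03, -9.98946120e-01,
         1.46463924e+00],
       [ 0.00000000e+00,  0.00000000e+00,  0.00000000e+00,
         1.00000000e+00]])}
{'mtx': array([[372.77171018,   0.        , 317.61811402],
       [  0.        , 372.77171018, 191.93225553],
       [  0.        ,   0.        ,   1.        ]]), 'camera_from_world': array([[ 0.48086859,  0.87676246,  0.00728003, -0.24833112],
       [ 0.75400675, -0.40927602, -0.51377716, -0.36538789],
       [-0.44748098,  0.25254848, -0.85789279,  1.50346172],
       [ 0.        ,  0.        ,  0.        ,  1.        ]])}
```

View pics/top0.png

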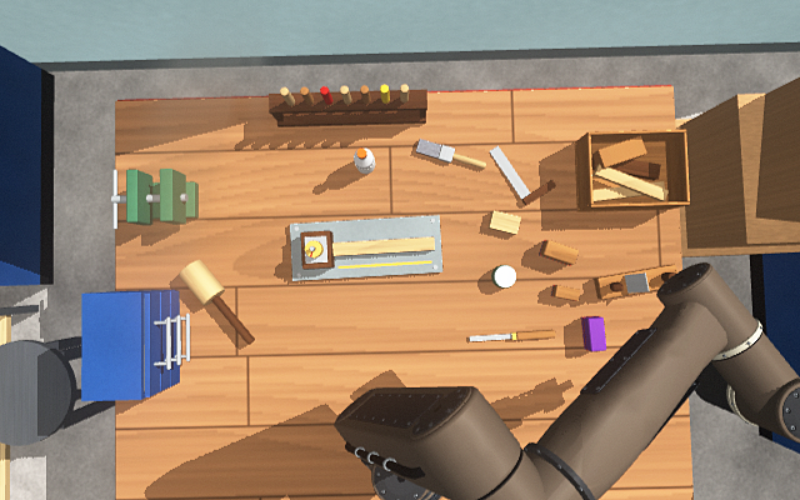

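View pics/scene0.png

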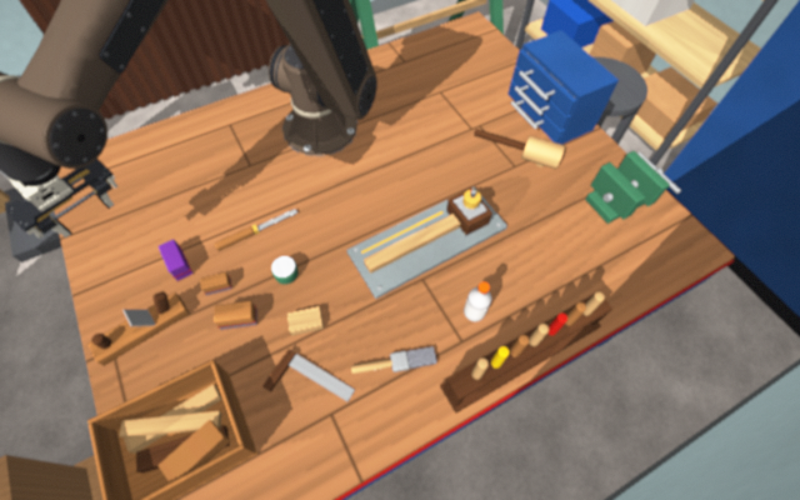

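The top view shows the block at about (560,252), a smaller look-alike at (565,292) and a purple one at (595,333). The jig spans x 290–442, with the saddle and nut at (316,249). I'll enlarge both for measuring.

```bash
python3 - <<'E'
from h import *
im=np.load('/tmp/top.npz')['im']
a=cv2.resize(im[165:230,225:360],None,fx=5.9,fy=5.9,interpolation=2)  # origin 225,165
b=cv2.resize(im[185:245,415:480],None,fx=3.5,fy=3.5,interpolation=2)
o=np.zeros((600,800,3),np.uint8); o[:a.shape[0],:a.shape[1]]=a; o[385:385+b.shape[0],:b.shape[1]]=b
cv2.imwrite('pics/crop1.png',o)
E
```

```text
(no output)
```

View pics/crop1.png

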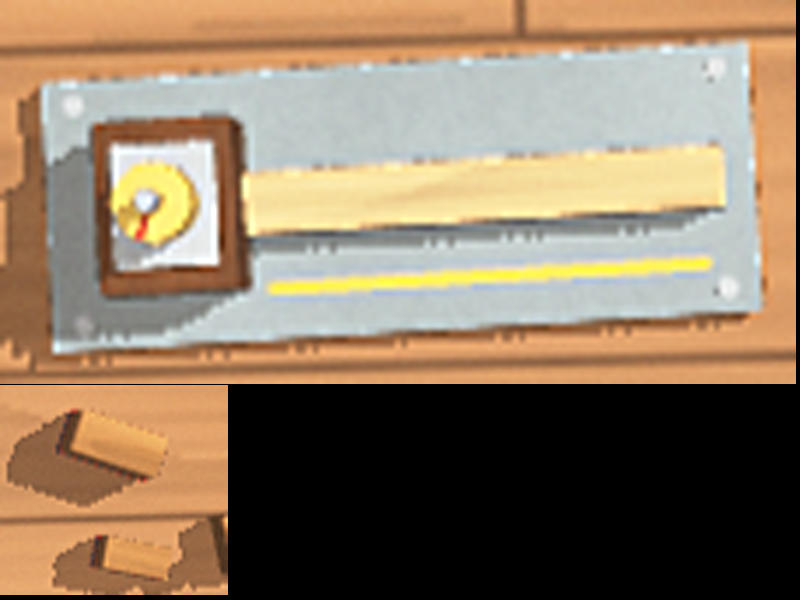

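```bash
cat >> h.py <<'E'
def plane(n,u,v,h):
    c=arm.camera_model(n); K=np.array(c['mtx']); T=np.linalg.inv(np.array(c['camera_from_world']))
    r=T[:3,:3]@np.linalg.inv(K)@[u,v,1]; o=T[:3,3]; return (o+r*(h-o[2])/r[2]).round(4)
E
python3 - <<'E'
from h import *
A=lambda u,v:(225+u/5.9-.5,165+v/5.9-.5)
B=lambda u,v:(415+u/3.5-.5,185+(v-385)/3.5-.5)
for nm,h,f,pts in [('runner',.044,A,[(245,174),(248,235),(723,146),(724,207),(485,190)]),('nut',.1186,A,[(154,204),(180,204)]),('base',.018,A,[(42,86),(745,44),(762,312),(54,352)]),('block',.058,B,[(84,409),(168,434),(146,478),(68,452),(117,443)])]:
    for p in pts:
        q=f(*p); print(nm,plane('top',*q,h),'depth',world('top',*q))
E
```

```text
runner [0.5477 0.1761 0.044 ] depth [0.5488 0.1784 0.0269]
runner [0.5123 0.1751 0.044 ] depth [0.5123 0.175  0.0448]
runner [ 0.5568 -0.1015  0.044 ] depth [ 0.5586 -0.103   0.0172]
runner [ 0.5214 -0.1011  0.044 ] depth [ 0.522  -0.1019  0.0286]
runner [0.5348 0.0371 0.044 ] depth [0.5349 0.0372 0.0422]
nut [0.5279 0.2164 0.1186] depth [0.5272 0.2138 0.1341]
nut [0.5276 0.2021 0.1186] depth [0.5275 0.202  0.1193]
base [0.6046 0.2988 0.018 ] depth [ 6.065e-01  3.028e-01 -6.000e-04]
base [ 0.6186 -0.1177  0.018 ] depth [ 0.6204 -0.1188  0.0016]
base [ 0.4601 -0.1231  0.018 ] depth [ 4.601e-01 -1.244e-01  2.000e-04]
base [0.4473 0.2942 0.018 ] depth [0.4472 0.2979 0.0009]
block [ 0.5406 -0.4097  0.058 ] depth [ 0.5438 -0.4253  0.001 ]
block [ 0.5143 -0.4898  0.058 ] depth [ 0.5164 -0.5083  0.0019]
block [ 0.4724 -0.4669  0.058 ] depth [ 0.4725 -0.4703  0.0472]
block [ 0.4994 -0.3927  0.058 ] depth [ 0.5001 -0.3996  0.0316]
block [ 0.5069 -0.4403  0.058 ] depth [ 0.5068 -0.4402  0.0583]
```

```bash
cat >> h.py <<'E'
def plan(x,y,z,yaw):
    s=arm.get_state(); p=s['eef_pos']; d=np.array([x,y,z])-p; r=s['ee_rot']; dy=(yaw-r[2]+np.pi)%(2*np.pi)-np.pi
    f=lambda a:np.round([d[0]*np.cos(a)+d[1]*np.sin(a), d[0]*np.sin(a)-d[1]*np.cos(a), -d[2]],4)
    print('t',round(s['t'],2),'pos',p.round(4),'rot',r.round(4),'F',s['force'].round(1),'turn z deg',round(-np.degrees(dy),1),'shift now axes',f(r[2]),'shift final axes',f(yaw))
E
python3 - <<'E'
from h import *
plan(.507,-.44,.2,-1.90)
print(arm.camera_model('wrist'))
E
```

```text
t 0.1 pos [ 0.2293 -0.6345  0.2337] rot [ 3.1402e+00 -2.0000e-04 -2.7948e+00] F [-0.1  1.2  0.1] turn z deg -51.3 shift now axes [-0.3273  0.0885  0.0337] shift final axes [-0.2738 -0.2     0.0337]
{'mtx': array([[333.20467228,   0.        , 314.515936  ],
       [  0.        , 333.20467228, 202.06730039],
       [  0.        ,   0.        ,   1.        ]]), 'mount': array([[ 7.26567368e-04, -9.61346133e-01, -2.75341759e-01,
         7.40497416e-02],
       [ 9.99999667e-01,  8.00638927e-04, -1.56619945e-04,
         1.73869982e-04],
       [ 3.71015309e-04, -2.75341554e-01,  9.61346395e-01,
        -1.47985278e-01],
       [ 0.00000000e+00,  0.00000000e+00,  0.00000000e+00,
         1.00000000e+00]])}
```

Request:
move_arm(
  rows="0 0 0 -0.055 0.015 0.006 0.066; 0 0 0 -0.055 0.015 0.006 0.066; 0 0 0 -0.055 0.015 0.006 0.066; 0 0 0 -0.055 0.015 0.006 0.066; 0 0 0 -0.054 0.014 0.006 0.066; 0 0 0 -0.053 0.014 0.004 0.066; 0 0 -10.3 0 0 0 0.066; 0 0 -10.3 0 0 0 0.066",
  squeeze=25,
)

```text
t: 1.1
eef_pos: [0.5076, -0.4399, 0.1997]
ee_rot: [3.14, -0.0, -2.428]
force: [-0.6, -0.6, 0.3]
width: 0.0658
gripper_force: 0.0
```

Request:
move_arm(
  rows="0 0 -10.3 0 0 0 0.066; 0 0 -10.3 0 0 0 0.066; 0 0 -10.1 0 0 0 0.066; 0 0 0 0 0 0 0.066",
)

```text
t: 1.6
eef_pos: [0.5068, -0.4408, 0.2001]
ee_rot: [3.141, 0.0, -1.901]
force: [0.2, -0.4, 0.5]
width: 0.0663
gripper_force: 0.0
```

```bash
python3 - <<'E'
from h import *
plan(.507,-.44,.027,-1.90)
im,d=grab('wrist'); cv2.imwrite('pics/w1.png',im)
E
```

```text
t 1.6 pos [ 0.5068 -0.4408  0.2001] rot [ 3.1408e+00  2.0000e-04 -1.9007e+00] F [ 0.2 -0.4  0.5] turn z deg -0.0 shift now axes [-8.000e-04  1.000e-04  1.731e-01] shift final axes [-8.000e-04  1.000e-04  1.731e-01]
```

View pics/w1.png

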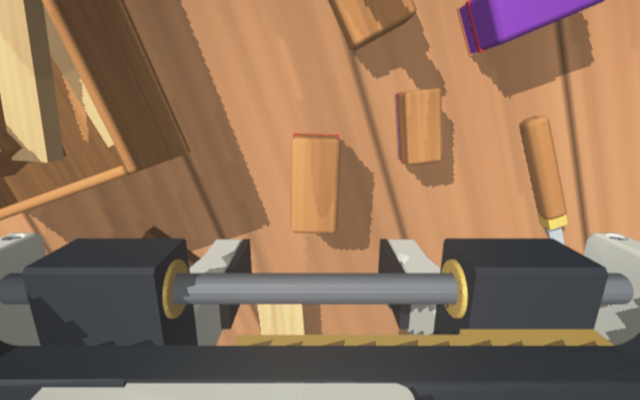

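The wrist view shows the block's top face at (293,136)–(338,233), nearly square to the tool.

```bash
cat >> h.py <<'E'
from scipy.spatial.transform import Rotation as Ro
def wplane(u,v,h):
    z=np.load('/tmp/wrist.npz'); c=arm.camera_model('wrist'); T=np.eye(4); T[:3,:3]=Ro.from_euler('xyz',z['r']).as_matrix(); T[:3,3]=z['p']; T=T@c['mount']
    r=T[:3,:3]@np.linalg.inv(c['mtx'])@[u,v,1]; o=T[:3,3]; return (o+r*(h-o[2])/r[2]).round(4)
E
python3 - <<'E'
from h import *
P=np.array([wplane(u,v,.058) for u,v in [(293,137),(339,137),(338,233),(291.5,232)]]); print(P,P.mean(0))
a=P[0]-P[3];b=P[1]-P[2]; print([np.arctan2(-q[0],q[1])for q in(a,b)],np.linalg.norm(a),np.linalg.norm(P[0]-P[1]))
m=P.mean(0); plan(m[0],m[1],.027,-1.90)
E
```

```text
[[ 0.5084 -0.4931  0.058 ]
 [ 0.4711 -0.4803  0.058 ]
 [ 0.4987 -0.3968  0.058 ]
 [ 0.5393 -0.4118  0.058 ]] [ 0.504375 -0.4455    0.058   ]
[np.float64(2.7783811566378374), np.float64(2.8223591740643394)] 0.08697413408594534 0.0394351366169815
t 1.65 pos [ 0.5068 -0.4408  0.2002] rot [ 3.1409e+00  2.0000e-04 -1.9034e+00] F [ 0.8 -0.1 -0.1] turn z deg -0.2 shift now axes [0.0053 0.0008 0.1732] shift final axes [0.0053 0.0008 0.1732]
```

Request:
move_arm(
  rows="0 0 0.5 0.003 0.001 0.055 0.066; 0 0 0 0 0 0.055 0.066; 0 0 0 0 0 0.043 0.066; 0 0 0 0 0 0.02 0.066; 0 0 0 0 0 0 0.03; 0 0 0 0 0 0 0.03; 0 0 0 0 0 0 0.03; 0 0 0 0 0 0 0.03",
)

```text
t: 2.65
eef_pos: [0.5059, -0.4439, 0.029]
ee_rot: [-3.139, -0.0, -1.908]
force: [0.7, -0.8, 2.1]
width: 0.0441
gripper_force: 24.9
```

Request:
move_arm(
  rows="0 0 0 0 0 -0.05 0.03; 0 0 0 0 0 -0.05 0.03; 0 0 -10.5 0 0 -0.02 0.03; 0 0 -10.5 0 0 0 0.03; 0 0 0 0 0 0 0.03; 0 0 0 0 0 0 0.03",
)

```text
t: 3.4
eef_pos: [0.5048, -0.4432, 0.1472]
ee_rot: [3.141, 0.0, -1.546]
force: [-0.8, -0.3, -1.2]
width: 0.0438
gripper_force: 24.9
```

```bash
python3 - <<'E'
from h import *
plan(.537,-.047,.08,-1.539)
E
```

```text
t 3.4 pos [ 0.5048 -0.4432  0.1472] rot [ 3.1410e+00  5.0000e-04 -1.5459e+00] F [-0.8 -0.3 -1.2] turn z deg -0.4 shift now axes [-0.3952 -0.0421  0.0672] shift final axes [-0.395  -0.0448  0.0672]
```

Request:
move_arm(
  rows="0 0 -0.4 -0.057 -0.006 0 0.03; 0 0 0 -0.057 -0.006 0 0.03; 0 0 0 -0.057 -0.006 0 0.03; 0 0 0 -0.056 -0.007 0 0.03; 0 0 0 -0.056 -0.007 0 0.03; 0 0 0 -0.056 -0.006 0.02 0.03; 0 0 0 -0.056 -0.006 0.038 0.03; 0 0 0 0 0 0 0.03",
)

```text
t: 4.4
eef_pos: [0.5333, -0.0489, 0.0901]
ee_rot: [3.137, -0.0, -1.534]
force: [-0.5, -1.6, -0.7]
width: 0.0438
gripper_force: 24.9
```

```bash
python3 - <<'E'
from h import *
plan(.537,-.047,.073,-1.539)
im,d=grab('top'); cv2.imwrite('pics/t2.png',cv2.resize(im[150:240,225:375],(800,480),interpolation=2))
E
```

```text
t 4.4 pos [ 0.5333 -0.0489  0.0901] rot [ 3.1371e+00 -5.0000e-04 -1.5340e+00] F [-0.5 -1.6 -0.7] turn z deg 0.3 shift now axes [-0.0017 -0.0037  0.0171] shift final axes [-0.0018 -0.0037  0.0171]
```

View pics/t2.png

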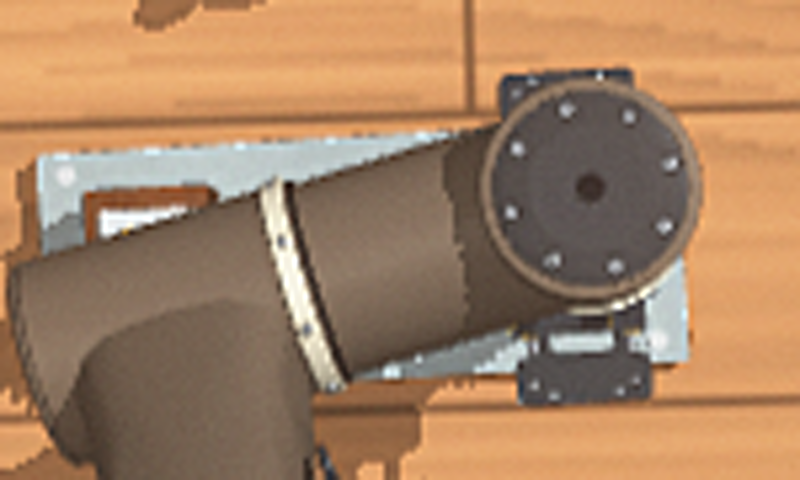

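The arm hides the runner, but the gripper sits over its free end as planned. I'll lower slowly and watch the force.

Request:
move_arm(
  rows="0 0 0.3 -0.002 -0.004 0.013 0.03; 0 0 0 0 0 0.002 0.03; 0 0 0 0 0 0.002 0.03; 0 0 0 0 0 0 0.03",
)

```text
t: 4.95
eef_pos: [0.5388, -0.05, 0.0757]
ee_rot: [-3.141, 0.0, -1.541]
force: [0.1, 0.6, -1.0]
width: 0.0442
gripper_force: 24.9
```

Request:
move_arm(
  rows="0 0 0 0 0 0.002 0.03; 0 0 0 0 0 0 0.03; 0 0 0 0 0 0 0.03",
)

```text
t: 5.32
eef_pos: [0.5388, -0.0494, 0.0737]
ee_rot: [-3.141, 0.0, -1.54]
force: [0.1, 1.0, -1.6]
width: 0.0441
gripper_force: 24.9
```

Request:
move_arm(
  rows="0 0 0 0 0.002 0.002 0.03; 0 0 0 0 0 0 0.03; 0 0 0 0 0 0 0.03",
)

```text
t: 5.7
eef_pos: [0.5376, -0.0494, 0.0721]
ee_rot: [-3.14, 0.0, -1.54]
force: [1.2, 0.3, 2.3]
width: 0.0442
gripper_force: 24.9
```

Request:
move_arm(
  rows="0 0 0 0 0 0.002 0.03; 0 0 0 0 0 0 0.03; 0 0 0 0 0 0 0.03",
)

```text
t: 6.08
eef_pos: [0.5374, -0.0494, 0.0699]
ee_rot: [-3.141, 0.0, -1.54]
force: [2.7, 0.2, 4.2]
width: 0.044
gripper_force: 24.9
```

Request:
move_arm(
  rows="0 0 0 -0.006 0 0 0.03; 0 0 0 -0.01 0 0 0.03; 0 0 0 -0.01 0 0 0.03; 0 0 0 -0.01 0 0 0.03; 0 0 0 -0.01 0 0 0.03; 0 0 0 -0.01 0 0 0.03",
)

```text
t: 6.82
eef_pos: [0.535, 0.0072, 0.0696]
ee_rot: [3.141, -0.0, -1.54]
force: [-0.1, -2.7, 3.8]
width: 0.0442
gripper_force: 24.9
```

Request:
move_arm(
  rows="0 0 0 -0.01 0 0 0.03; 0 0 0 -0.01 0 0 0.03; 0 0 0 -0.01 0 0 0.03; 0 0 0 -0.01 0 0 0.03; 0 0 0 -0.01 0 0 0.03",
)

```text
t: 7.45
eef_pos: [0.5335, 0.0571, 0.0696]
ee_rot: [3.142, -0.0, -1.54]
force: [0.1, -1.7, 4.4]
width: 0.044
gripper_force: 24.9
```

Request:
move_arm(
  rows="0 0 0 -0.01 0 0 0.03; 0 0 0 -0.01 0 0 0.03; 0 0 0 -0.01 0 0 0.03; 0 0 0 -0.01 0 0 0.03; 0 0 0 -0.01 0 0 0.03; 0 0 0 -0.01 0 0 0.03; 0 0 0 -0.002 0 0 0.03; 0 0 0 0 0 0 0.03",
)

```text
t: 8.45
eef_pos: [0.5317, 0.1191, 0.0696]
ee_rot: [-3.141, 0.001, -1.54]
force: [-0.7, 3.0, 3.3]
width: 0.0437
gripper_force: 24.9
```

Request:
move_arm(
  rows="0 0 0 0 0 -0.04 0.03; 0 0 0 0.03 0 -0.04 0.03; 0 0 0 0.055 0.003 0 0.03; 0 0 0 0.058 0.003 0 0.03; 0 0 0 0.058 0.003 0 0.03; 0 0 0 0.058 0.003 0 0.03; 0 0 0 0.058 0.002 0 0.03; 0 0 0 0.058 0.002 0 0.03",
)

```text
t: 9.45
eef_pos: [0.5265, -0.2586, 0.1489]
ee_rot: [3.141, 0.001, -1.54]
force: [1.4, -0.2, -1.2]
width: 0.0436
gripper_force: 24.9
```

Request:
move_arm(
  rows="0 0 0 0.055 0.002 0 0.03; 0 0 0 0.055 0.002 0 0.03; 0 0 0 0.055 0.002 0 0.03; 0 0 10.5 0.02 0 0 0.03; 0 0 10.5 0 0 0 0.03; 0 0 0 0 0 0 0.03",
)

```text
t: 10.2
eef_pos: [0.5262, -0.442, 0.1483]
ee_rot: [3.14, 0.001, -1.906]
force: [0.0, -0.6, -1.3]
width: 0.0438
gripper_force: 24.9
```

```bash
python3 - <<'E'
from h import *
plan(.506,-.444,.029,-1.908)
E
```

```text
t 10.2 pos [ 0.5262 -0.442   0.1483] rot [ 3.1399e+00  1.0000e-03 -1.9065e+00] F [ 0.  -0.6 -1.3] turn z deg 0.1 shift now axes [0.0085 0.0184 0.1193] shift final axes [0.0086 0.0184 0.1193]
```

Request:
move_arm(
  rows="0 0 0 0.006 0.012 0.05 0.03; 0 0 0 0 0 0.045 0.03; 0 0 0 0 0 0.018 0.03; 0 0 0 0 0 0.004 0.03; 0 0 0 0 0 0.002 0.03; 0 0 0 0 0 0 0.03",
)

```text
t: 10.95
eef_pos: [0.5146, -0.4441, 0.0322]
ee_rot: [-3.139, -0.0, -1.906]
force: [-0.6, -0.7, -2.2]
width: 0.0446
gripper_force: 24.9
```

Request:
move_arm(
  rows="0 0 0 0 0 0.001 0.03; 0 0 0 0 0 0 0.03; 0 0 0 0 0 0 0.03",
)

```text
t: 11.32
eef_pos: [0.5137, -0.4438, 0.0299]
ee_rot: [-3.141, -0.0, -1.906]
force: [-0.2, 0.2, -1.2]
width: 0.0439
gripper_force: 24.9
```

Request:
move_arm(
  rows="0 0 0 0 0 0.002 0.03; 0 0 0 0 0 0 0.03; 0 0 0 0 0 0 0.03",
)

```text
t: 11.7
eef_pos: [0.5138, -0.4439, 0.0279]
ee_rot: [-3.141, -0.0, -1.906]
force: [-0.3, 0.6, 1.1]
width: 0.0439
gripper_force: 24.9
```

Touching the bench. I'll release and rise.

Request:
move_arm(
  rows="0 0 0 0 0 0 0.066; 0 0 0 0 0 0 0.066; 0 0 0 0 0 0 0.066; 0 0 0 0 0 0 0.066; 0 0 0 0 0 0 0.066; 0 0 0 0 0 -0.02 0.066; 0 0 0 0 0 -0.06 0.066; 0 0 0 0 0 -0.06 0.066",
)

```text
t: 12.7
eef_pos: [0.5132, -0.4436, 0.1687]
ee_rot: [3.14, -0.0, -1.906]
force: [0.6, -0.9, 0.4]
width: 0.066
gripper_force: 0.0
```

```bash
python3 - <<'E'
from h import *
im,d=grab('wrist'); cv2.imwrite('pics/w2.png',im)
plan(.5285,.218,.2,0.3)
E
```

```text
t 12.75 pos [ 0.5165 -0.4463  0.1791] rot [-3.1306 -0.0042 -1.9048] F [ 2.5 -2.5  9.4] turn z deg -126.3 shift now axes [-0.6316  0.2065 -0.0209] shift final axes [ 0.2078 -0.6311 -0.0209]
```

View pics/w2.png

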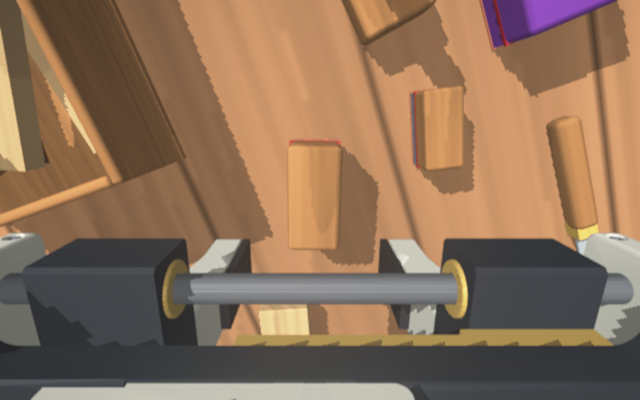

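The block stands on its sole at (315,195), released. On to the nut.

Request:
move_arm(
  rows="0 0 0 -0.0575 0.0188 -0.005 0.08; 0 0 0 -0.0575 0.0188 -0.005 0.08; 0 0 0 -0.0575 0.0188 -0.005 0.08; 0 0 0 -0.0575 0.0188 -0.005 0.08; 0 0 0 -0.0575 0.0188 0 0.08; 0 0 0 -0.0575 0.0188 0 0.08; 0 0 0 -0.0575 0.0188 0 0.08; 0 0 0 -0.0575 0.0188 0 0.08",
)

```text
t: 13.75
eef_pos: [0.5229, 0.0422, 0.1879]
ee_rot: [-3.141, 0.001, -1.906]
force: [0.7, 0.1, -0.1]
width: 0.08
gripper_force: 0.0
```

Request:
move_arm(
  rows="0 0 0 -0.0575 0.0188 0 0.08; 0 0 0 -0.0575 0.0188 0 0.08; 0 0 0 -0.057 0.0185 0 0.08; 0 0 -10.1 0 0 0 0.08; 0 0 -10.1 0 0 0 0.08; 0 0 -10.1 0 0 0 0.08; 0 0 -10.1 0 0 0 0.08; 0 0 -10.1 0 0 0 0.08",
)

```text
t: 14.75
eef_pos: [0.5267, 0.221, 0.1875]
ee_rot: [-3.141, 0.0, -1.019]
force: [0.2, 0.1, -0.3]
width: 0.0802
gripper_force: 0.0
```

Request:
move_arm(
  rows="0 0 -10.1 0 0 0 0.08; 0 0 -10.1 0 0 0 0.08; 0 0 -10.1 0 0 0 0.08; 0 0 0 0 0 0 0.08",
)

```text
t: 15.25
eef_pos: [0.5267, 0.221, 0.1875]
ee_rot: [-3.141, -0.0, -0.497]
force: [0.5, -0.0, -1.0]
width: 0.0798
gripper_force: 0.0
```

```bash
python3 - <<'E'
from h import *
im,d=grab('wrist'); cv2.imwrite('pics/w3.png',im)
print(arm.get_state()['q'].round(2))
plan(.5285,.218,.096,-.5)
E
```

```text
[ 0.74  0.22 -0.29 -0.   -1.06  0.33]
t 15.3 pos [0.5268 0.221  0.1875] rot [-3.1415  0.     -0.5001] F [ 0.5  0.  -0.3] turn z deg -0.0 shift now axes [0.003  0.0018 0.0915] shift final axes [0.003  0.0018 0.0915]
```

View pics/w3.png

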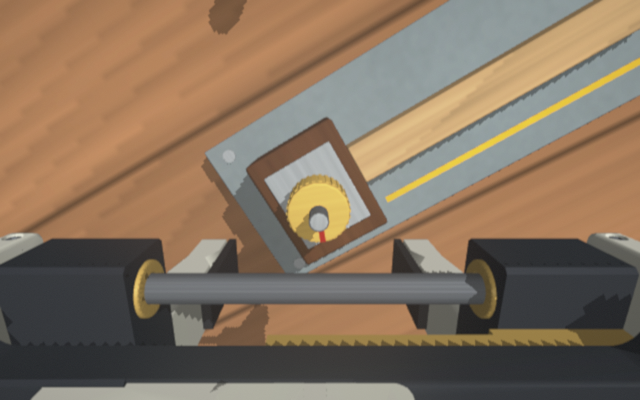

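The nut top is centred at about (318,208), the stud tip at (318,215), and the red mark points down to (323,243), which puts nut_turn near 2.65 rad.

```bash
python3 - <<'E'
from h import *
print(wplane(318,208.5,.1187),wplane(318,214,.137))
plan(.5283,.2175,.097,-.5)
E
```

```text
[0.5324 0.2154 0.1187] [0.5342 0.2146 0.137 ]
t 15.3 pos [0.5268 0.221  0.1875] rot [-3.1415  0.     -0.5001] F [ 0.5  0.  -0.3] turn z deg -0.0 shift now axes [0.003  0.0023 0.0905] shift final axes [0.003  0.0023 0.0905]
```

Request:
move_arm(
  rows="0 0 0 0.004 0.002 0.04 0.08; 0 0 0 0 0 0.036 0.08; 0 0 0 0 0 0.015 0.08; 0 0 0 0 0 0 0.03; 0 0 0 0 0 0 0.03; 0 0 0 0 0 0 0.03; 0 0 0 0 0 0 0.03; 0 0 0 0 0 0 0.03",
)

```text
t: 16.3
eef_pos: [0.5293, 0.2169, 0.0974]
ee_rot: [3.141, -0.0, -0.496]
force: [-3.3, -2.9, 7.0]
width: 0.0431
gripper_force: 25.0
```

Request:
move_arm(
  rows="0 0 8 0 0 0.0001 0.03; 0 0 8 0 0 0.0001 0.03; 0 0 8 0 0 0.0001 0.03; 0 0 8 0 0 0.0001 0.03; 0 0 8 0 0 0.0001 0.03; 0 0 8 0 0 0.0001 0.03; 0 0 8 0 0 0.0001 0.03; 0 0 0 0 0 0 0.03",
)

```text
t: 17.3
eef_pos: [0.5288, 0.2166, 0.0967]
ee_rot: [3.141, -0.001, -1.476]
force: [-4.3, -3.3, 9.5]
width: 0.0438
gripper_force: 25.0
```

```bash
python3 - <<'E'
from h import *
s=arm.get_state(); print(s['q'].round(2),s['moment'].round(2)); plan(.5295,.217,.097,-.5)
E
```

```text
[ 0.73  0.32 -0.4   0.   -0.86 -0.64] [-1.21  1.84 -0.06]
t 17.3 pos [0.5288 0.2166 0.0967] rot [ 3.1407e+00 -9.0000e-04 -1.4758e+00] F [-4.3 -3.3  9.5] turn z deg -55.9 shift now axes [-0.0004 -0.0008 -0.0003] shift final axes [ 0.0004 -0.0007 -0.0003]
```

Request:
move_arm(
  rows="0 0 8 0 0 0.0001 0.03; 0 0 8 0 0 0.0001 0.03; 0 0 8 0 0 0.0001 0.03; 0 0 8 0 0 0.0001 0.03; 0 0 8 0 0 0.0001 0.03; 0 0 8 0 0 0.0001 0.03; 0 0 8 0 0 0.0001 0.03; 0 0 8 0 0 0.0001 0.03",
)

```text
t: 18.3
eef_pos: [0.5282, 0.2169, 0.0959]
ee_rot: [3.141, -0.002, -2.595]
force: [-8.0, -0.7, 12.2]
width: 0.0435
gripper_force: 25.0
```

Request:
move_arm(
  rows="0 0 8 0 0 0.0001 0.03; 0 0 8 0 0 0.0001 0.03; 0 0 0 0 0 0.0001 0.03; 0 0 0 0 0 0 0.03",
)

```text
t: 18.8
eef_pos: [0.5282, 0.2171, 0.0958]
ee_rot: [3.142, -0.001, -2.87]
force: [-8.7, -1.3, 12.2]
width: 0.0433
gripper_force: 25.0
```

```bash
python3 - <<'E'
from h import *
s=arm.get_state(); print(s['q'].round(2),s['moment'].round(2)); plan(.5295,.217,.097,-.5)
E
```

```text
[ 0.73  0.32 -0.4  -0.   -0.86 -2.03] [-0.25  3.37 -0.12]
t 18.8 pos [0.5282 0.2171 0.0958] rot [ 3.1415e+00 -1.5000e-03 -2.8701e+00] F [-8.7 -1.3 12.2] turn z deg -135.8 shift now axes [-0.0013 -0.0004 -0.0012] shift final axes [ 0.0012 -0.0006 -0.0012]
```

Request:
move_arm(
  rows="0 0 3 0.001 0 -0.0005 0.03; 0 0 3 0.0005 0 -0.0005 0.03; 0 0 3 0 0 0 0.03; 0 0 0 0 0 0 0.03",
)

```text
t: 19.3
eef_pos: [0.528, 0.2171, 0.0959]
ee_rot: [3.141, 0.0, -3.027]
force: [-0.2, -0.4, -0.9]
width: 0.0438
gripper_force: 25.0
```

```bash
python3 - <<'E'
from h import *
s=arm.get_state(); print(s['q'].round(2),s['moment'].round(2)); plan(.5295,.217,.097,-.5)
E
```

```text
[ 0.73  0.32 -0.4  -0.   -0.85 -2.19] [ 0.06 -0.11 -0.08]
t 19.3 pos [0.528  0.2171 0.0959] rot [ 3.1412e+00  3.0000e-04 -3.0268e+00] F [-0.2 -0.4 -0.9] turn z deg -144.8 shift now axes [-0.0015 -0.0003 -0.0011] shift final axes [ 0.0014 -0.0006 -0.0011]
```

Request:
move_arm(
  rows="0 0 3 0 0 0 0.03; 0 0 3 0 0 0 0.03; 0 0 0 0 0 0 0.03; 0 0 0 0 0 0 0.03",
)

```text
t: 19.8
eef_pos: [0.528, 0.2172, 0.0958]
ee_rot: [3.141, 0.0, -3.13]
force: [1.0, 0.5, -1.1]
width: 0.043
gripper_force: 25.0
```

```bash
python3 - <<'E'
from h import *
s=arm.get_state(); print(s['q'].round(2),s['moment'].round(2)); plan(.5295,.217,.097,-.5)
E
```

```text
[ 0.73  0.32 -0.4  -0.   -0.85 -2.29] [ 0.3  -0.14 -0.04]
t 19.8 pos [0.528  0.2172 0.0958] rot [ 3.1412e+00  2.0000e-04 -3.1301e+00] F [ 1.   0.5 -1.1] turn z deg -150.7 shift now axes [-0.0015 -0.0002 -0.0012] shift final axes [ 0.0014 -0.0006 -0.0012]
```

Request:
move_arm(
  rows="0 0 3 0 0 0 0.03; 0 0 3 0 0 0 0.03; 0 0 0 0 0 0 0.03",
)

```text
t: 20.18
eef_pos: [0.528, 0.2172, 0.0957]
ee_rot: [3.141, 0.0, 3.048]
force: [0.5, 1.5, -2.2]
width: 0.0433
gripper_force: 25.0
```

```bash
python3 - <<'E'
from h import *
s=arm.get_state(); print(s['q'].round(2),s['moment'].round(2)); plan(.5295,.217,.097,-.5)
E
```

```text
[ 0.73  0.32 -0.4  -0.   -0.85 -2.4 ] [ 0.59 -0.27 -0.05]
t 20.18 pos [0.528  0.2172 0.0957] rot [3.1412e+00 2.0000e-04 3.0481e+00] F [ 0.5  1.5 -2.2] turn z deg -156.7 shift now axes [-0.0015 -0.0001 -0.0013] shift final axes [ 0.0014 -0.0005 -0.0013]
```

Request:
move_arm(
  rows="0 0 3 0 0 0 0.03; 0 0 3 0 0 0 0.03; 0 0 0 0 0 0 0.03",
)

```text
t: 20.55
eef_pos: [0.5278, 0.2173, 0.0958]
ee_rot: [3.141, 0.0, 2.945]
force: [-0.8, 3.7, -0.5]
width: 0.0435
gripper_force: 25.0
```

```bash
python3 - <<'E'
from h import *
s=arm.get_state(); print(s['q'].round(2),s['moment'].round(2)); plan(.5295,.217,.097,-.5)
E
```

```text
[ 0.73  0.32 -0.4  -0.   -0.85 -2.5 ] [1.   0.28 0.65]
t 20.55 pos [0.5278 0.2173 0.0958] rot [3.1414 0.     2.945 ] F [-0.8  3.7 -0.5] turn z deg -162.6 shift now axes [-0.0017  0.     -0.0012] shift final axes [ 0.0016 -0.0005 -0.0012]
```

The stop is reached: Mz jumped to +0.65 N·m. I'll hold briefly, then back off 90°.

Request:
move_arm(
  rows="0 0 0 0 0 0 0.03; 0 0 0 0 0 0 0.03; 0 0 0 0 0 0 0.03",
)

```text
t: 20.92
eef_pos: [0.5279, 0.2173, 0.0958]
ee_rot: [3.141, -0.0, 2.943]
force: [-2.6, 4.2, -1.8]
width: 0.0436
gripper_force: 25.0
```

Request:
move_arm(
  rows="0 0 -8 0 0 -0.0001 0.03; 0 0 -8 0 0 -0.0001 0.03; 0 0 -8 0 0 -0.0001 0.03; 0 0 -8 0 0 -0.0001 0.03; 0 0 -8 0 0 -0.0001 0.03; 0 0 -8 0 0 -0.0001 0.03; 0 0 -8 0 0 -0.0001 0.03; 0 0 -8 0 0 -0.0001 0.03",
)

```text
t: 21.92
eef_pos: [0.5281, 0.2165, 0.0965]
ee_rot: [-3.141, -0.0, -2.221]
force: [0.2, 1.7, -3.0]
width: 0.0438
gripper_force: 25.0
```

Request:
move_arm(
  rows="0 0 -8 0 0 -0.0001 0.03; 0 0 -8 0 0 -0.0001 0.03; 0 0 -8 0 0 -0.0001 0.03; 0 0 -2 0 0 0 0.03; 0 0 0 0 0 0 0.03; 0 0 0 0 0 0 0.03; 0 0 0 0 0 0 0.03",
)

```text
t: 22.8
eef_pos: [0.5284, 0.2164, 0.0968]
ee_rot: [-3.141, -0.001, -1.773]
force: [6.0, -2.5, -4.9]
width: 0.0438
gripper_force: 25.0
```

```bash
python3 - <<'E'
from h import *
im,d=grab('wrist'); im2,_=grab('scene')
cv2.imwrite('pics/w4.png',np.hstack([cv2.resize(im[100:330,180:460],(560,460)),]))
s=arm.get_state(); print(s['q'].round(2),s['moment'].round(2),s['gripper_force']); plan(.5295,.217,.097,-1.767)
E
```

```text
[ 0.73  0.32 -0.4   0.   -0.86 -0.93] [-0.82 -1.94  0.05] 24.99898374080658
t 22.9 pos [0.5284 0.2164 0.0968] rot [-3.1411e+00 -6.0000e-04 -1.7732e+00] F [ 5.  -2.8 -5.2] turn z deg -0.4 shift now axes [-0.0008 -0.001  -0.0002] shift final axes [-0.0008 -0.001  -0.0002]
```

View pics/w4.png

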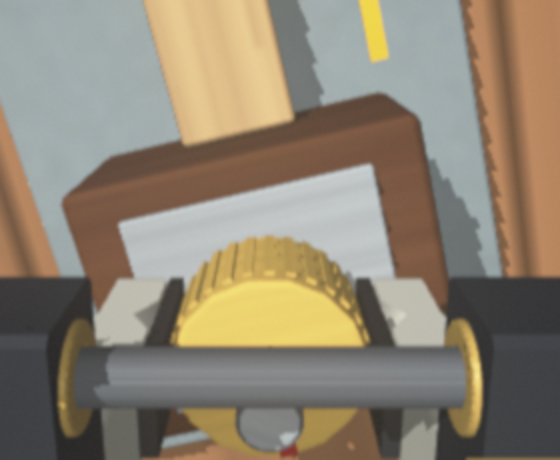

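The red mark is just below the stud at (290,448), in line with the tool's -x axis. That matches a quarter turn up, and the 1.0 mm rise agrees.

```bash
python3 -c "
from station import arm
print(arm.job_done())"
```

```text
the job is handed in; nothing more can be done
None
```

I handed the job in at about 23 s: the block was rubbed along the runner up to the saddle end and set back on the bench, and the nut was bottomed, backed off a quarter turn and left gripped at 25 N; the hand-in call didn't report a result.

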